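# Show the jar's hidden mark to the camera with a mirror

### The job

Slide the blue-framed mirror plate up out of its slot in the grey rack and hold it upright over the ring at the pivot of the goniometer, its centre at the height of the camera lens, turned so that the camera sees the orange dot on the jar reflected in the middle of the mirror. Finish still holding the mirror steady at that angle in the gripper, clear of the goniometer. Do not knock the jar arm or camera, and leave the other plates and everything else on the bench where they are.

Things in the scene. Friction and masses are not known exactly. Their poses are not given: they have to be found in the camera images.
- mirror: mirror plate, about 120 g, upright in one of the rack's slots: 8 mm thick (x), 70 wide (y), 105 tall (z), blue frame; origin at the middle of its underside. +x is the normal of the silvered face; the back is black. The glass (64 x 68 mm) ends 72 mm above the underside; grip the ribbed band above it (72 to 105 mm) across the 8 mm thickness
- mirror_face (a point): centre of the silvered glass, on the front surface: 4 mm in front (+x) of the plate's mid-plane and 38 mm above its underside; axes as the mirror's (x = outward normal, y across, z up)
- rack: grey fixed rack, 170 x 100 mm, 50 mm high, three slots 60 mm apart in a row along its x, origin under the middle one; slots 10 mm wide along x (plates have 1 mm play per face), floor 10 mm above the bench. Every plate starts in a slot, its +x along the rack's +x; which is where varies
- white_plate: blank plate beside the mirror in the rack, same size (8 x 70 x 105 mm) and same frame shape as the mirror, with a grey frame and a dull white panel on both sides; origin at the middle of its underside; leave it where it is
- amber_plate: blank plate beside the mirror in the rack, same size (8 x 70 x 105 mm) and same frame shape as the mirror, with a grey frame and a dull orange panel on both sides; origin at the middle of its underside; leave it where it is
- goniometer: fixed goniometer; origin under its pivot at bench height. Dark pivot plate, 96 mm wide, 12 mm high, with a white ring; a fixed arm with a black camera (42 mm cube, top 121 mm up), a stiff swinging arm with a white-lidded jar (55 mm wide, top 127 mm up). Seen from the pivot the camera is to the right, the jar 1.0 to 1.7 rad counter-clockwise (from above) of it
- pivot (a point): top of the pivot plate on the pivot axis, at the centre of the white ring (60 to 72 mm in diameter), 12 mm above the bench
- lens (a point): front centre of the camera's lens, 150 mm from the pivot axis, 100 mm above the bench, looking at the pivot axis
- dot (a point): centre of the orange dot (20 mm in diameter, on a white disc) on the jar's side towards the pivot, 150 mm from the pivot axis, 100 mm above the bench
- beaker: empty glass beaker, 70 mm wide, 83 mm tall, loose bystander; origin at its underside
- petri_dish: flat clear dish, 90 mm wide, 14 mm high, loose bystander; origin at its underside
- coverslip_box: small white box with blue lid, 35 x 35 x 22 mm, loose bystander; origin at its underside
There are look-alikes about, which are no part of the job. There is more than one size of the mirror; the job needs the smaller.

How it is judged (in metres and radians):
On the way:
1. the mirror is slid up clear of its slot, upright, above the rack (z of mirror in the frame of rack above 0.052 m and horizontal distance between mirror and rack below 0.1 m and angle between mirror's own z axis and vertical below 0.25 rad and contact force between mirror and the fingers above 1 N), for 0.1 s.
At the end, for the whole second after the job is handed in: Gripper holds the mirror still, off the goniometer, glass centre within 20 mm of the pivot axis; lens and dot before its face and within 20 mm of its centre's height (mirror frame); sight line from lens to dot reflects within 10 mm sideways of the centre (about 0.08 rad) (horizontal distance between mirror_face and pivot below 0.02 m and ((y of dot in the frame of mirror_face between 0.054 and 0.082 m and y of lens in the frame of mirror_face between -0.082 and -0.054 m) or (y of dot in the frame of mirror_face between 0.061 and 0.089 m and y of lens in the frame of mirror_face between -0.089 and -0.061 m) or (y of dot in the frame of mirror_face between 0.068 and 0.096 m and y of lens in the frame of mirror_face between -0.096 and -0.068 m) or (y of dot in the frame of mirror_face between 0.075 and 0.103 m and y of lens in the frame of mirror_face between -0.103 and -0.075 m) or (y of dot in the frame of mirror_face between 0.082 and 0.11 m and y of lens in the frame of mirror_face between -0.11 and -0.082 m) or (y of dot in the frame of mirror_face between 0.089 and 0.117 m and y of lens in the frame of mirror_face between -0.117 and -0.089 m) or (y of dot in the frame of mirror_face between 0.096 and 0.124 m and y of lens in the frame of mirror_face between -0.124 and -0.096 m) or (y of dot in the frame of mirror_face between 0.103 and 0.131 m and y of lens in the frame of mirror_face between -0.131 and -0.103 m)) and x of each of lens, dot in the frame of mirror_face above 0.05 m and z of lens in the frame of mirror_face between -0.02 and 0.02 m and z of dot in the frame of mirror_face between -0.02 and 0.02 m and contact force between mirror and the fingers above 2 N and contact force between mirror and goniometer below 0.2 N and linear speed of mirror below 0.02 m/s and angular speed of mirror below 0.1 rad/s); the arm keeps its last pose, push and grip.
It fails at once if another plate or a bystander is moved more than 20 mm (distance of any of white_plate, amber_plate, beaker, petri_dish, coverslip_box from where it was at the start of the episode above 0.02 m).
It fails at once if the jar arm is swung, the dot moving more than 8 mm (distance of dot from where it was at the start of the episode above 0.008 m).
It fails at once if the goniometer, camera or jar is struck with more than 5 N (contact force between goniometer and mirror above 5 N or contact force between goniometer and the fingers above 5 N or contact force between goniometer and the arm above 5 N).
It also fails if it takes over 43 s, if anything falls off the work surface, if the arm or the gripper's body presses on something with over 40 N, if the wrist force passes 120 N, or if a joint passes its speed limit or range.

### The arm

A 6-joint arm with a two-finger parallel gripper is mounted at the origin on a cart in front of the work surface, level with it; the furniture and walls round the work are solid. World frame = base frame: x ahead of the robot, y to its left, z up, the work surface at z = 0. Lengths are in mm, angles in rad, forces in N, time in s.
With the tool pointing down it reaches from about 350 to 775 mm from the base axis. Payload 7.3 kg.
Tool frame: the origin (TCP) lies midway between the tips of the shut fingers; the grasp point (between the pads) lies 19 mm behind it; z points along the fingers, y is the line along which they close (so a half turn about z gives the same grasp; the last joint's range is limited). The gripper opens to 92 mm and grips with 3 to 60 N. Pads are 19 mm wide; open, the fingers measure 130 mm over their backs; the gripper's body (75 mm by 190 mm) begins 47 mm behind the grasp point.
Start: joints at [-1.459, 0.342, 1.524, -0, 1.275, -0.146], TCP at [133.873, -507.664, 226.741] pointing down, gripper open.
Joint ranges: [-2.53, 2.53], [-0.77, 2.02], [0.04, 2.7], [-1, 4.14], [0.28, 2.66], [-3.11, 3.11]. Speed limits (rad/s): [2.57, 2.57, 3.14, 3.14, 3.14, 3.14].

### API

Orientations are given as [roll, pitch, yaw] about the fixed x, y, z axes, in that order (R = Rz(yaw) Ry(pitch) Rx(roll)).
In Python, from plant import * gives the robot as it stands.
- The arm moves only by the tool step_arm, never from a script. Its argument "deltas" is one flat list of numbers, 5 for each row, row after row: the shift along the world's x, y, z in mm, then the turn about the world's z in degrees, then the finger opening in mm, from 0 to 91.8. In form: [tx, ty, tz, turn, gripper, tx, ty, tz, turn, gripper, ...]. A call has exactly 10 rows; each row shifts and turns the commanded pose from where the row before left it; what a row does not reach is not made up. A row lasts 1/8 s, in which the tool goes at most 62.5 mm and 10.7 degrees, less where a joint would pass 70% of its speed; a pose out of reach is approached as far as the arm can. A call is refused whole if a number of a shift passes 62.5 or a number of a turn 10.7, either way. A call with a gripper value outside its range is refused whole. The fingers move at their own pace and stop on an object; the grip force is fixed at half the most. Time passes only in rows, so rows that do not move let the fingers close, or fill a call up. It gives the time, the measured TCP pose, the force, the opening and the grip force at its end, in the units of the state.
- get_obs(): the state, without advancing time (a new reading comes with each control period).
- capture(name): name is "scene" or "top" or "wrist"; returns the picture (480x640x3 uint8, red, green, blue); there is no depth.
- camera_params(name): a dict with "mtx" (3x3 intrinsics, pixels), "rvec" (rotation vector, rad) and "tvec" (3), from world to camera coordinates, as OpenCV has them. Camera axes: x right, y down, z forward; pixel columns grow to the right and rows downward; lengths in mm; the calibration is good to about 2 mm. A picture is of the moment at which its call begins: read the wrist's pose just before it. camera_params takes no time and is no camera call; for the wrist camera it gives the pose at the moment of the call.
- close_job(): hands the job in; it is judged then, once.
The state is a dict: "time": time; "joint_positions": joint angles; "dq": joint speeds; "tau": joint torques, N m; "tool_pos": TCP position; "tcp_rot": TCP orientation; "contact_force": force on the tool from outside, world axes, zero at the start; "moment": the same for the moment, N m; "grip_width": finger opening in mm; "finger_force": force on a finger pad.
Only numpy, scipy, OpenCV 4.12 (cv2) and the standard library are available. Lean on these libraries where they do the work, as an engineer would, in place of code of your own. Each camera call takes 0.05 s, during which the arm holds its last target. There are 200 camera calls.

## Working session

There is one attempt and no reset: what is moved stays moved. The work goes in short steps, Python scripts to look and compute and a tool call to move; the robot and the scene stay as the last step left them, time stands still between calls to the robot, and variables do not carry over. Pictures are saved under pics/ and viewed, at most 10 in all, crops included, and the job is handed in when it is done.

Besides the shell and the picture viewer there is one more tool, called as a command line: name --argument value ..., lists and objects as JSON in quotes. step_arm: Moves the arm, as the interface text tells. Its arguments: {"type":"object","properties":{"deltas":{"type":"array","items":{"type":"number"}}},"required":["deltas"]}

```bash
mkdir -p pics
cat > h.py <<'E'
from plant import *
import numpy as np, cv2
def ray(cam,uv,z,P=None):
    P=P or camera_params(cam)
    R=cv2.Rodrigues(np.array(P['rvec'],float))[0];t=np.array(P['tvec'],float).ravel();K=np.array(P['mtx'])
    c=-R.T@t;d=R.T@np.linalg.solve(K,[uv[0],uv[1],1.]);return c+d*(z-c[2])/d[2]
def proj(cam,X):
    P=camera_params(cam)
    return cv2.projectPoints(np.array(X,float).reshape(-1,3),np.array(P['rvec'],float),np.array(P['tvec'],float),np.array(P['mtx'],float),None)[0].reshape(-1,2)
E
python3 - <<'E'
from h import *
for n in ("top","scene"):
    cv2.imwrite(f"pics/{n}.png",capture(n)[:,:,::-1])
    P=camera_params(n);R=cv2.Rodrigues(np.array(P['rvec'],float))[0];print(n,-R.T@np.array(P['tvec']).ravel())
o=get_obs();print(o['time'],o['tool_pos'],o['tcp_rot'],o['grip_width'])
E
```

```text
top [ 376.50622788    5.46578906 1365.17384289]
scene [-56.68522398 424.93162299 851.50370905]
0.1 [ 133.84494305 -507.29329735  226.11573622] [-3.14026474e+00 -2.21822312e-04  2.57790423e-01] 91.5480276375015
```

View pics/top.png

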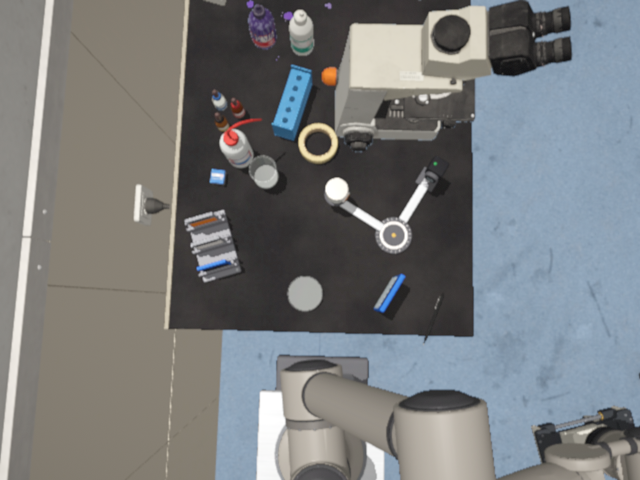

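View pics/scene.png

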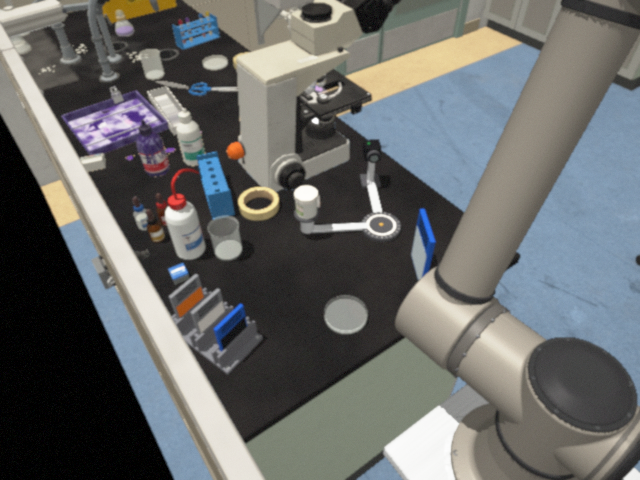

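The top view shows the rack at about (213,245) with a blue-framed plate at (217,266), and a larger free-standing blue plate at (390,293). The pivot is at (394,236), the jar at (337,190) and the camera at (430,175). The rack plate fits the description: it is the smaller one and sits in a slot. I'll confirm with an enlarged crop.

Run:
```python
import cv2,numpy as np
t=cv2.imread('pics/top.png');s=cv2.imread('pics/scene.png')
r=lambda a,k:cv2.resize(a,None,fx=k,fy=k,interpolation=cv2.INTER_CUBIC)
cv2.imwrite('pics/a.png',np.hstack([r(t[200:290,180:250],5.5)[:495],r(s[265:375,160:275],4.5)[:495]]))
cv2.imwrite('pics/b.png',r(t[150:260,315:455],5.5))
```

```text
(no output)
```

View pics/a.png

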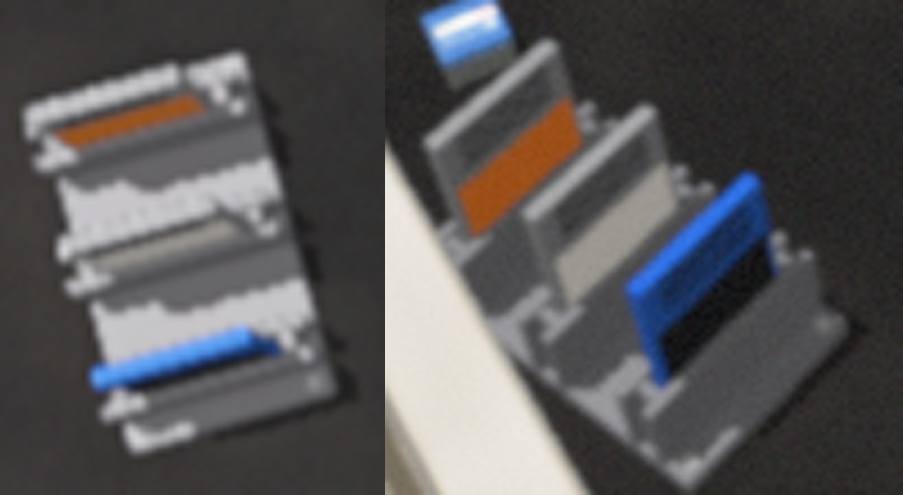

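View pics/b.png

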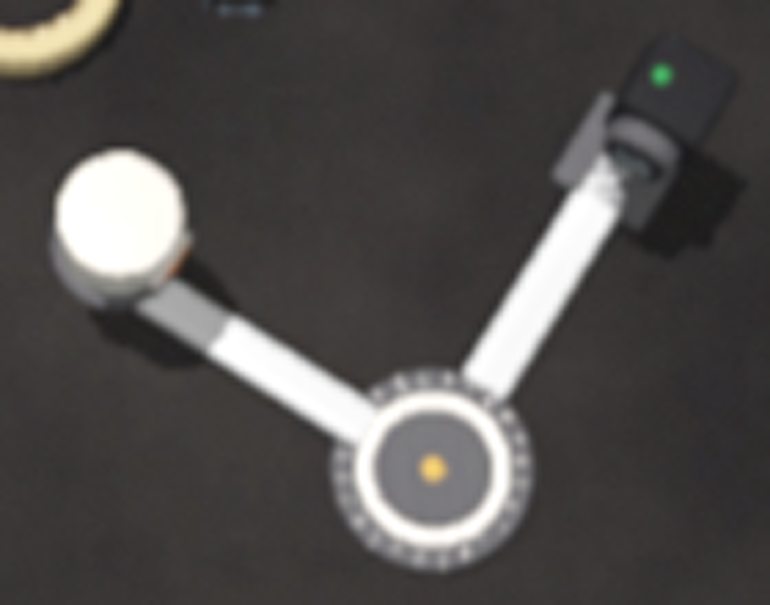

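The crop confirms it. The small blue-framed plate is in the rack slot nearest the robot, with its black back towards the robot, so the silvered face points away (+x). The white and amber plates are behind it, and the larger blue plate standing free is the look-alike.

Run:
```python
from h import *
a=lambda u,v:(180+(u+.5)/5.5-.5,200+(v+.5)/5.5-.5); b=lambda u,v:(315+(u+.5)/5.5-.5,150+(v+.5)/5.5-.5)
s=lambda u,v:(160+(u-385+.5)/4.5-.5,265+(v+.5)/4.5-.5)
T=lambda uv,z:ray('top',uv,z)[:2]
L,R=T(a(95,379),115),T(a(250,337),115);print('strip',L,R,np.linalg.norm(L-R),(L+R)/2,'yaw n',np.arctan2(*(L-R)[::-1])-np.pi/2)
L2,R2=ray('scene',s(633,287),115)[:2],ray('scene',s(752,180),115)[:2];print('scene strip',L2,R2,np.linalg.norm(L2-R2),(L2+R2)/2,np.arctan2(*(L2-R2)[::-1])-np.pi/2)
p=T(b(432,467),12);j=T(b(120,213),127);c=T(b(677,90),121)
print('pivot',p)
for n,q in(('jar',j),('cam',c)):print(n,q,np.linalg.norm(q-p),np.arctan2(*(q-p)[::-1]))
# rack corners, z=50
for q in((25,105),(243,57),(130,450),(335,395)):print('rack',T(a(*q),50))
print('camera arm dir',np.arctan2(*(T(b(600,190),12)-p)[::-1]),'jar arm dir',np.arctan2(*(T(b(232,335),12)-p)[::-1]))
g=camera_params('wrist');print(g['tvec'])
print(T((305,294),14),'petri',T((265,172),83),'beaker',T((390,293),120),'big')
```

```text
strip [450.26200378 309.79700789] [470.51980652 243.07546636] 69.72906621539401 [460.39090515 276.43623713] yaw n 0.29477194702747544
scene strip [451.9999688  308.88898874] [470.58971737 245.74868221] 65.8200353998383 [461.29484309 277.31883547] 0.2863294006709507
pivot [ 559.76285533 -174.10828989]
jar [653.26255082 -20.09608688] 180.17200596450982 1.0251778671909977
cam [ 717.37200032 -266.74985464] 182.81986244696026 -0.5313954692905153
rack [580.45528952 365.47237402]
rack [605.90016235 265.34139442]
rack [422.05153644 307.72586656]
rack [449.84076383 215.06700466]
camera arm dir -0.5254643044667106 jar arm dir 1.0063400613358535
[-524.53520728  -39.9763754   391.97876408]
[398.28171625  51.69396088] petri [699.9881918 159.9263595] beaker [ 404.59682936 -153.92627536] big
```

The strip comes out 69.7 mm long (should be 70), the camera and jar axes about 180 mm from the pivot, and the two views agree. I'll move over the pivot first for a refining wrist view, on the way to the rack.

step_arm --deltas '[33, 33, 10, 9, 40, 33, 33, 10, 9, 40, 33, 33, 10, 9, 40, 33, 33, 10, 9, 40, 33, 33, 10, 9, 40, 33, 33, 10, 9, 40, 33, 33, 10, 9, 40, 33, 33, 10, 9, 40, 33, 33, 10, 9, 40, 33, 33, 10, 9, 40]'

```text
time: 1.35
tool_pos: [464.7, -176.3, 326.8]
tcp_rot: [-3.141, -0.0, 1.834]
contact_force: [1.0, -0.0, 0.2]
grip_width: 39.8
finger_force: 0.0
```

Run:
```python
from h import *
import json
o=get_obs();P=camera_params('wrist');cv2.imwrite('pics/w1.png',capture('wrist')[:,:,::-1])
json.dump({k:np.array(v).tolist() for k,v in P.items()},open('w1.json','w'))
print(o['time'],o['tool_pos'],o['tcp_rot'],o['grip_width'],o['joint_positions'])
print(proj('wrist',[[560,-174,12],[653,-20,127],[717,-267,121]]))
```

```text
1.35 [ 464.68344497 -176.3289567   326.79100845] [-3.14124428e+00 -2.95179066e-04  1.83388270e+00] 39.75917457978876 [-5.16982609e-01  2.30082702e-01  1.40526118e+00 -3.52594794e-05
  1.50670402e+00 -7.80066771e-01]
[[379.62320439 204.7651587 ]
 [542.51220284 107.40733759]
 [493.25016528 331.47528502]]
```

View pics/w1.png

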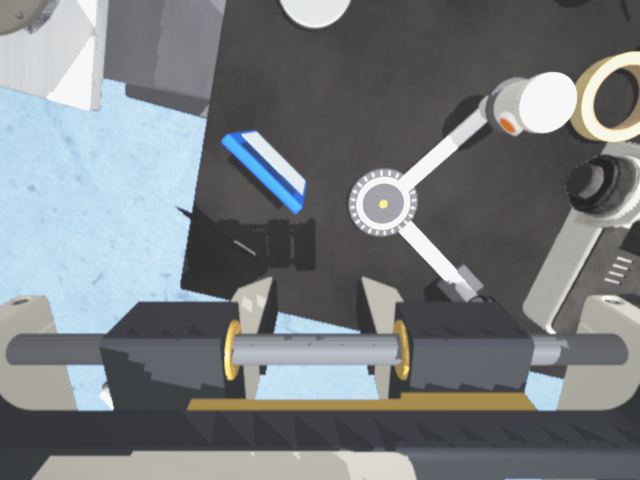

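The wrist view shows the pivot at (383,204), the orange dot at (508,125) and the lid at (547,102). The camera is half hidden by the gripper near (465,285).

Run:
```python
from h import *
import json
P={k:np.array(v) for k,v in json.load(open('w1.json')).items()}
W=lambda u,v,z:ray('w',(u,v),z,P)[:2]
p=W(383,204,12)
for n,q in(('pivot',p+1e-6),('dot',W(508,125,100)),('lid',W(547,102,127)),('camarm',W(440,261,12))):print(n,q,np.linalg.norm(q-p),np.arctan2(*(q-p)[::-1]))
```

```text
pivot [ 559.26515008 -176.38022248] 1.414213558802549e-06 0.7853981633974483
dot [637.53457266 -46.13567313] 151.95310316686238 1.0296844503574376
lid [651.0512798  -20.38934035] 180.99129651216023 1.0389446885812934
camarm [ 666.72090299 -235.52260577] 122.65626943243733 -0.5031412279899959
```

step_arm --deltas '[0, 47, -13, 0, 40, 0, 47, -13, 0, 40, 0, 47, -13, 0, 40, 0, 47, -13, 0, 40, 0, 47, -13, 0, 40, 0, 47, -13, 0, 40, 0, 47, -13, 0, 40, 0, 47, -13, 0.5, 40, -2, 47, -13, 0.5, 40, -2, 30, -13, 0.5, 40]'

```text
time: 2.65
tool_pos: [459.3, 277.1, 195.8]
tcp_rot: [-3.141, -0.0, 1.856]
contact_force: [0.9, 0.0, 0.4]
grip_width: 39.7
finger_force: 0.0
```

Run:
```python
from h import *
import json
o=get_obs();P=camera_params('wrist');im=capture('wrist')[:,:,::-1];cv2.imwrite('pics/w2.png',im)
json.dump({k:np.array(v).tolist() for k,v in P.items()},open('w2.json','w'))
print(o['tool_pos'],o['tcp_rot'])
n=np.array([np.cos(.29),np.sin(.29)]);t=np.array([-n[1],n[0]]);m=np.array([461,277])
print(proj('wrist',[[*(m+s*35*t),115] for s in(-1,1)]))
```

```text
[459.29413298 277.06960107 195.8173453 ] [-3.14088689e+00 -4.97162882e-05  1.85595759e+00]
[[320.4758058  291.56370689]
 [320.56609418 200.65438622]]
```

View pics/w2.png

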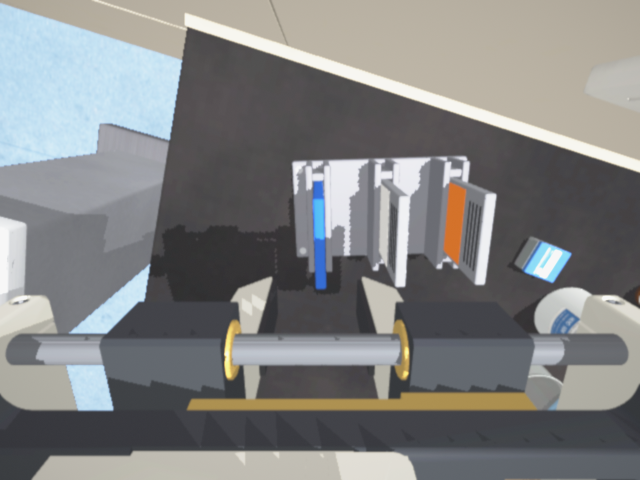

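In the wrist view the mirror's top edge lies at column ~320, rows 198–289. That is centred between the fingers and parallel to the pads, as predicted, so I'll descend and grip.

step_arm --deltas '[1.5, 0, -19, 0.2, 40, 0, 0, -19, 0, 40, 0, 0, -19, 0, 40, 0, 0, -19, 0, 40, 0, 0, -19, 0, 40, 0, 0, -19, 0, 40, 0, 0, 0, 0, 20, 0, 0, 0, 0, 0, 0, 0, 0, 0, 0, 0, 0, 0, 0, 0]'

```text
time: 3.95
tool_pos: [461.8, 275.5, 83.5]
tcp_rot: [3.14, -0.0, 1.858]
contact_force: [1.1, -1.2, 2.7]
grip_width: 8.1
finger_force: 30.0
```

step_arm --deltas '[0, 0, 3, 0, 0, 0, 0, 6, 0, 0, 0, 0, 9, 0, 0, 0, 0, 12, 0, 0, 0, 0, 12, 0, 0, 0, 0, 12, 0, 0, 0, 0, 12, 0, 0, 0, 0, 10, 0, 0, 0, 0, 4, 0, 0, 0, 0, 0, 0, 0]'

```text
time: 5.2
tool_pos: [461.4, 275.3, 162.9]
tcp_rot: [3.141, -0.0, 1.858]
contact_force: [0.1, 0.3, -1.6]
grip_width: 7.6
finger_force: 30.0
```

Run:
```python
from h import *
im=capture('scene')[:,:,::-1]
w=capture('wrist')[:,:,::-1]
cv2.imwrite('pics/s2.png',np.hstack([cv2.resize(im[230:380,150:290],None,fx=3,fy=3,interpolation=2),cv2.resize(w[130:330,250:380],(293,450),interpolation=2)]))
o=get_obs();print(o['tool_pos'],o['tcp_rot'],o['grip_width'],o['finger_force'])
```

```text
[461.10273331 275.22732783 162.34254853] [-3.14080619e+00  9.52352870e-05  1.85823672e+00] 8.074046824301883 29.98690813779831
```

View pics/s2.png

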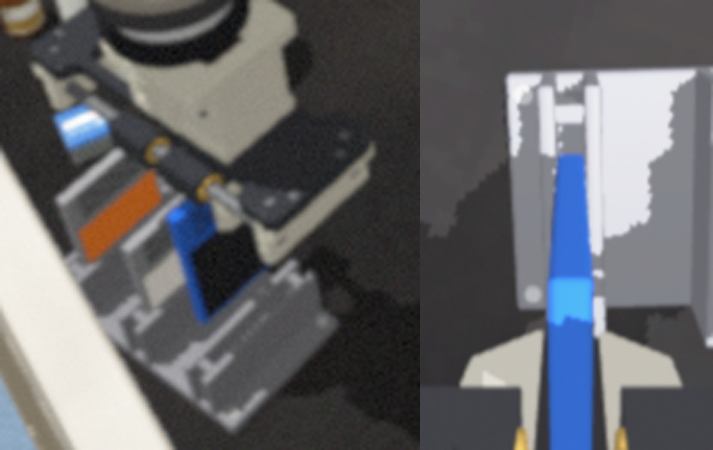

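The mirror is out and upright, and the other plates are undisturbed. Next I'll carry it to the pivot.

step_arm --deltas '[2, -20, 0, 0, 0, 6, -40, 0, 0, 0, 8, -55, 0, -0.2, 0, 8, -55, 0, -0.4, 0, 8, -55, 0, -0.4, 0, 10, -55, 0, -0.4, 0, 12, -55, 0, -0.4, 0, 12, -50, 0, -0.2, 0, 10, -35, 0, 0, 0, 8, -20, 0, 0, 0]'

```text
time: 6.55
tool_pos: [544.6, -167.7, 162.2]
tcp_rot: [-3.141, -0.0, 1.821]
contact_force: [0.3, -0.4, -1.8]
grip_width: 7.7
finger_force: 30.0
```

step_arm --deltas '[6, -8, -2, 0, 0, 5, -4, -4, 0, 0, 0, 0, -5, 0, 0, 0, 0, -5, 0, 0, 0, 0, -5, 0, 0, 0, 0, -4, 0, 0, 0, 0, -2, 0, 0, 0, 0, 0, 0, 0, 0, 0, 0, 0, 0, 0, 0, 0, 0, 0]'

```text
time: 7.8
tool_pos: [556.5, -176.7, 135.9]
tcp_rot: [3.141, 0.0, 1.823]
contact_force: [0.1, 0.1, -1.8]
grip_width: 7.7
finger_force: 30.0
```

Run:
```python
from h import *
w=capture('wrist')[:,:,::-1];s=capture('scene')[:,:,::-1]
cv2.imwrite('pics/w3.png',np.hstack([w[60:480,180:580],cv2.resize(s[120:260,270:403],(399,420),interpolation=2)]))
o=get_obs();print(o['time'],o['tool_pos'],o['tcp_rot'],o['grip_width'],o['finger_force'],o['contact_force'])
p=np.array([559.5,-175])
print(proj('wrist',[[*p,12]]),proj('wrist',[[*(p+150*np.array([np.cos(a),np.sin(a)])),100] for a in(1.028,-.525)]))
```

```text
7.9 [ 556.41066358 -176.70366016  135.86319031] [3.14131280e+00 1.49067204e-04 1.82329150e+00] 7.993382336475192 29.98686522245407 [-0.25068135 -0.65530148 -1.19277218]
[[321.23122516 225.17928525]] [[534.22470933  76.92030661]
 [475.37713001 405.93886881]]
```

View pics/w3.png

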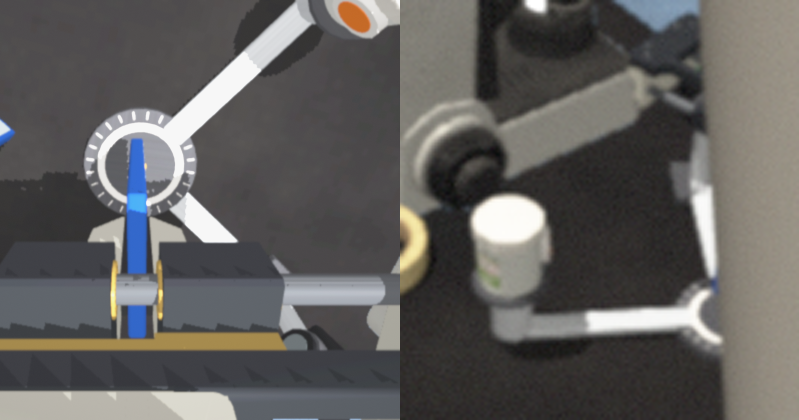

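The ring centre is at about (320,221) and the dot at (534,77), within 4 px of prediction. The mirror hangs plumb over the ring, clear of everything, so I'll hand in.

```bash
python3 -c "
from plant import *
print(close_job())"
```

```text
the job is handed in; nothing more can be done
None
```

I slid the small blue-framed mirror out of the rack and handed the job in at about 8 s, still gripped upright over the pivot. By my measurements the glass centre is about 100 mm up and within 5 mm of the pivot axis, and the mirror faces midway between lens and dot to about 0.01 rad; I saw no contact with the goniometer and nothing else moved, and the hand-in returned no verdict.

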